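# Find the high side of the lifter pulley on the bench centres

### The job

The maroon lifter pulley from the automatic mahjong table sits off-centre on its spindle between the bench centres. Slide the dial gauge up by its blue post until its sprung plunger is pressed in about 5 mm by the pulley, then turn the crank while watching the needle, and leave the pulley with its highest side at the plunger, gauge still pressing and crank let go. Never run the plunger in to its stop or pull the spindle up off its sprung centres, and leave the other things on the table alone.

Things in the scene. Friction and masses are not known exactly. Their poses are not given: they have to be found in the camera images.
- bench_centres: Fixture fixed to the table: dark steel base plate 225 x 165 x 14 mm with two aluminium blocks (tops 108 mm above the table) that carry a spindle between centres. Origin: on the table top, straight under the spindle's axis. Its z is up, its y runs along the spindle from the crank end (-y) to the plain end (+y), its x points from the spindle to the dial gauge. Turned at most about 0.3 rad from the world's axes
- spindle_axis (a point): point on the spindle's axis, 90 mm above the table, at the middle of the pulley's width, 10 mm to +y of the fixture's origin; the pulley (maroon disc, 50 mm across, 20 mm wide) is bored 5 mm off centre, so its edge is 20 to 30 mm from the axis; where its high side lies relative to the crank differs every time. The plunger meets its edge from the fixture's +x side, level with the axis and square to it
- crank (a joint): angle of spindle, crank and pulley together (rad), any number of turns either way: 0 = crank handle straight up, growing as the handle goes from up towards the fixture's +x, so the handle is at (35 sin, 35 cos) mm in fixture x and up from the axis. Held by a drag of about 0.09 N m (2.6 N at the handle): it stays where it is left
- handle_mid (a point): middle of the crank handle, a black sleeve 16 mm in diameter and 44 mm long lying level along the fixture's y, 35 mm from the spindle's axis and 108 mm from the fixture's origin on its -y side; the sleeve spins freely on its pin, so it can be held from above and carried round in a circle without turning the gripper. All round it there is room for a gripper centred here
- seat (a joint): how far the spindle with crank and pulley is lifted off its centres (m): 0 = seated. Spring keepers (brass strips on the blocks) hold it down: an upward pull of about 8 N starts to lift it, and about 10.5 N lifts it 1.5 mm, which is already too much
- gauge (a joint): how far the dial gauge has been slid along its rail towards the spindle (m), 0 to 0.045, along the fixture's -x; rubs with about 5 N and stays where it is left
- gauge_post (a point): grip point on the gauge's upright blue post, 20 mm (fixture x) by 14 mm (fixture y), its top 147 mm above the table; this point is on the middle line, straight out along fixture x from spindle_axis, 130 mm above the table, 99 mm behind the free plunger's tip. The dial beside it is lower (104 mm) and ends 13 mm from the post's middle
- plunger (a joint): how far the sprung plunger is pressed into the gauge (m): 0 free, 0.018 hard at its stop; 0.4 N at 0, rising 0.08 N per mm. The red needle on the white, upward-facing dial turns 15 degrees clockwise (from above) per mm, from pointing along the fixture's +x at 0; black marks every 2 mm
- plunger_tip (a point): the front of the rounded foot (12 mm wide) at the end of the plunger, 90 mm above the table; 52 mm from the spindle's axis when gauge and plunger are both at 0
- ashtray: bystander: steel ashtray, 110 mm across, 30 mm high, origin under its centre
- cup: bystander: white ceramic cup, 72 mm across, 75 mm high, origin under its centre
- die_a: bystander: green acrylic die, 18 mm, origin under its centre
- die_b: bystander: green acrylic die, 18 mm, origin under its centre
- chips: bystander: stack of white chips, 39 mm across, 17.5 mm high, origin under its centre
- tile_0: bystander: mahjong tile lying face up, 28 x 38 x 20 mm, origin under its centre
- tile_1: bystander: mahjong tile lying face up, 28 x 38 x 20 mm, origin under its centre
- screwdriver: bystander: red screwdriver lying down, about 200 mm long, origin under its middle

How it is judged:
By the outcome, as a careful person would: the job done as asked, in the order asked, and still so for the second after the job is handed in, with the robot touching nothing.
It also fails if it takes over 72 s, if anything falls off the work surface, if the arm or the gripper's body presses on something with over 40 N, if the wrist force passes 120 N, or if a joint passes its speed limit or range.

### The arm

A 6-joint arm with a two-finger parallel gripper is mounted at the origin on the work surface. World frame = base frame: x ahead of the robot, y to its left, z up, the work surface at z = 0. Lengths are in m, angles in rad, forces in N, time in s.
With the tool pointing down it reaches from about 0.35 to 0.85 m from the base axis. Payload 8.1 kg.
Tool frame: the origin (TCP) lies between the finger pads; the fingertips stand 11 mm ahead of it and the grasp point (between the pads) lies 8 mm behind it (robot.tips_ahead is the distance from the TCP to the fingertips, in m); z points along the fingers, y is the line along which they close (so a half turn about z gives the same grasp; the last joint's range is limited). The gripper opens to 93 mm and grips with 3 to 60 N. Pads are 15 mm wide; open, the fingers measure 128 mm over their backs; the gripper's body (75 mm by 188 mm) begins 65 mm behind the grasp point.
Start: joints at [-1.19, 0.13, 1.488, -0, 1.523, -0.085], TCP at [0.27, -0.536, 0.23] pointing down, gripper open.
Joint ranges: [-2.96, 2.96], [-0.89, 2.26], [0.02, 2.5], [-1.34, 4.48], [0, 2.73], [-2.66, 2.66]. Speed limits (rad/s): [2.39, 2.39, 2.79, 3.14, 3.14, 3.14].

### API

Orientations are given as a rotation vector (axis times angle).
In Python, from plant import robot gives the robot as it stands. The module is installed in compiled form; this text tells all that it offers.
- The arm moves only by the tool move_arm, never from a script. Its argument "deltas" is one flat list of numbers, 7 for each row, row after row: the shift along the tool's x, y, z in m, then the turn, a rotation vector about the tool's x, y, z in rad, then the opening, from 0 (shut) to 1 (fully open). A call has 1 to 12 rows; each row is the pose to reach, as a shift and turn from the pose commanded when the call began, along the tool's axes at that moment; what a row does not reach only later rows make up. A row lasts 1/8 s, in which the tool goes at most 62.5 mm and 10.7 degrees, less where a joint would pass 70% of its speed; a pose out of reach is approached as far as the arm can. A call with a gripper value outside its range is refused whole. The fingers move at their own pace and stop on an object; "squeeze" is the grip in N (left out, the last holds). Time passes only in rows, so rows that repeat a pose let the fingers close. It gives the time, the measured TCP pose, the force, the opening and the grip force at its end, in the units of the state.
- robot.read_state(): the state, without advancing time (a new reading comes with each control period).
- robot.read_camera(name): name is "scene" or "top" or "wrist"; returns (picture, depth): 480x640x3 uint8, red, green, blue; 480x640 float32, m along the optical axis (not along the pixel's ray), 0 where there is no reading.
- robot.camera_model(name): a dict with "K" (3x3 intrinsics, pixels), "R" (3x3) and "t" (3): a world point X has camera coordinates R X + t; the wrist camera has in their place "tool_from_camera" (4x4, takes a point from camera to tool coordinates, whose origin is the TCP and whose axes are the flange's). Camera axes: x right, y down, z forward; pixel columns grow to the right and rows downward; lengths in m; the calibration is good to about 2 mm. A picture is of the moment at which its call begins: read the wrist's pose just before it. camera_model takes no time and is no camera call.
- robot.close_job(): hands the job in; it is judged then, once.
Trained networks look in the newest picture that a camera, given by its name, has taken for a name from the list of things; names that differ only in an ending like _2 or _b are one class to them, and where a whole thing is asked for, a point or a joint stands for the part that bears it (a point fixed in the world has none). Each returns a list of dicts, best first, with "confidence" (0 to 1); they miss things now and then, are a little off and sometimes report something else, mostly with a low value. They report only what shows in the picture. A call takes as long as a camera call.
- robot.recognise(camera, label): "uv" ([column, row] in pixels, amid what is visible of it).
The state is a dict: "t": time; "q": joint angles; "dq": joint speeds; "joint_torque": joint torques, N m; "tool_pos": TCP position; "orientation": TCP orientation; "force": force on the tool from outside, world axes, zero at the start; "wrist_torque": the same for the moment, N m; "opening": finger opening in m; "gripper_force": force on a finger pad.
Only numpy, scipy, OpenCV 4.12 (cv2) and the standard library are available. Lean on these libraries where they do the work, as an engineer would, in place of code of your own. Each camera call takes 0.05 s, during which the arm holds its last target. There are 200 camera calls.

## Working session

There is one attempt and no reset: what is moved stays moved. The work goes in short steps, Python scripts to look and compute and a tool call to move; the robot and the scene stay as the last step left them, time stands still between calls to the robot, and variables do not carry over. Pictures are saved under pics/ and viewed, at most 10 in all, crops included, and the job is handed in when it is done.

Besides the shell and the picture viewer there is one more tool, called as name(argument=value, ...), one argument or row to a line, values as JSON. move_arm: Moves the arm, as the interface text tells. Its arguments: {"type":"object","properties":{"deltas":{"type":"array","items":{"type":"number"}},"squeeze":{"type":"number"}},"required":["deltas"]}

```bash
mkdir -p pics; cat > h.py <<'E'
import numpy as np, cv2
from plant import robot
from scipy.spatial.transform import Rotation as Rn
def save(n,img): cv2.imwrite('pics/'+n+'.png',cv2.cvtColor(img,cv2.COLOR_RGB2BGR))
def world(cam,d,m=None):
    "per-pixel world points for fixed camera"
    m=robot.camera_model(cam); K=m['K']; v,u=np.mgrid[:480,:640]
    P=np.stack([(u-K[0][2])/K[0][0]*d,(v-K[1][2])/K[1][1]*d,d],-1)
    if cam=='wrist':
        s=robot.read_state(); T=np.array(m['tool_from_camera']); P=P@T[:3,:3].T+T[:3,3]
        return P@Rn.from_rotvec(s['orientation']).as_matrix().T+s['tool_pos']
    return (P-np.array(m['t']))@np.array(m['R'])
E
python3 - <<'E'
from h import *
for c in ('top','scene'):
    p,d=robot.read_camera(c); save(c,p); np.save(c,d)
    W=world(c,d); np.save(c+'W',W)
    for l in ('gauge_post','handle_mid','spindle_axis','plunger_tip','bench_centres'):
        r=robot.recognise(c,l)[:1]
        for x in r:
            u,v=np.round(x['uv']).astype(int); print(c,l,x['confidence'],u,v,W[v,u])
print(robot.read_state())
E
```

```text
top gauge_post 0.57 331 178 [0.62343382 0.00291661 0.09973086]
top handle_mid 0.46 396 211 [ 0.54087958 -0.13211919  0.12622587]
top spindle_axis 0.76 330 211 [0.56920803 0.00618448 0.01258949]
top bench_centres 0.88 332 214 [0.56228953 0.00170925 0.01126653]
scene gauge_post 0.66 485 362 [0.73263849 0.26826612 0.02144253]
scene handle_mid 0.68 254 269 [ 0.54446811 -0.13143019  0.1267672 ]
scene spindle_axis 0.78 323 311 [ 0.65007931 -0.01612383  0.10412203]
scene bench_centres 0.79 323 316 [ 0.65119812 -0.01605524  0.0930612 ]
{'t': 0.6, 'q': array([-1.19038068e+00,  1.30358724e-01,  1.48817421e+00,  3.86017878e-05,
        1.52297400e+00, -8.54313284e-02]), 'dq': array([-0.00036393, -0.00115356,  0.00023522, -0.00181767, -0.00038872,
        0.00087779]), 'joint_torque': array([ 2.00940221e-04, -5.59405625e+01, -4.91798866e+01,  7.67207611e-02,
        2.29946792e-02, -3.25322037e-05]), 'tool_pos': array([ 0.26953498, -0.53608524,  0.22967408]), 'orientation': array([3.05667997e+00, 7.25130901e-01, 7.96948879e-05]), 'force': array([0.25590988, 0.52741416, 0.45237274]), 'wrist_torque': array([-0.04036621,  0.02948523,  0.02208542]), 'gripper_force': 0.0, 'opening': 0.09325958940720183}
```

View pics/top.png

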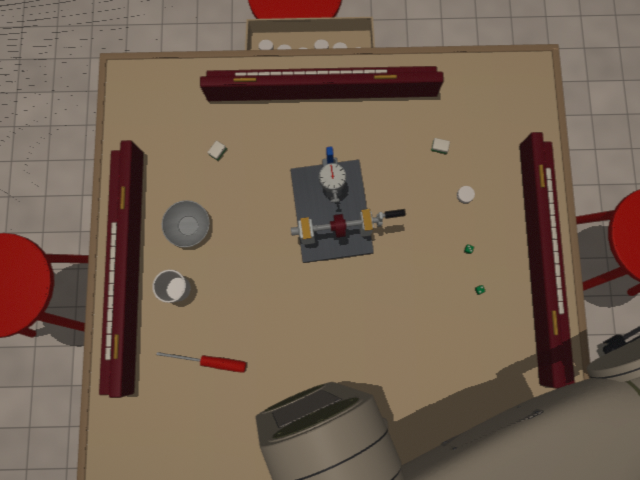

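View pics/scene.png

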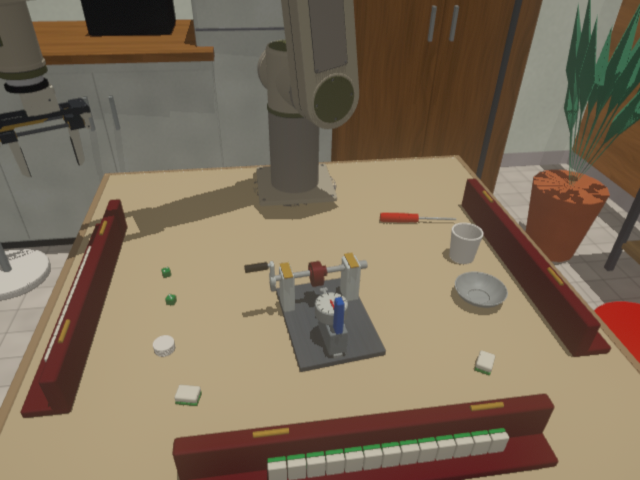

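The top view shows the post at about (330,154), the dial at (332,176), the pulley at (339,226) and the handle at (396,213). Fixture +x points roughly along world +x.

```bash
python3 - <<'E'
from h import *
for c in ('top','scene'):
    im=cv2.imread(f'pics/{c}.png').astype(int); W=np.load(c+'W.npy'); b,g,r=im[...,0],im[...,1],im[...,2]
    near=(abs(W[...,0]-.6)<.2)&(abs(W[...,1])<.2)
    blue=near&(b>r+50)&(b>g+40)&(W[...,2]>.05)
    mar=near&(r>g+50)&(r<170)&(g<50)&(W[...,2]>.06)&(W[...,2]<.13)
    dark=near&(im.sum(-1)<90)&(W[...,2]>.06)
    for n,m in (('blue',blue),('maroon',mar),('handle',dark)):
        P=W[m]; 
        if len(P): print(c,n,len(P),P.mean(0).round(4),P.min(0).round(4),P.max(0).round(4))
    top=blue&(W[...,2]>.142); P=W[top]; print('posttop',len(P),P.mean(0) if len(P) else '')
    alu=near&(W[...,2]>.10)&(W[...,2]<.115)&(r>b+60)&(g>b+30); P=W[alu]  # brass
    if len(P):
        k=cv2.kmeans(P.astype(np.float32),2,None,(3,50,1e-5),5,0); print('brass',k[2],np.bincount(k[1].ravel()))
    base=near&(im.sum(-1)<260)&(W[...,2]>.008)&(W[...,2]<.02); P=W[base]
    rc=cv2.minAreaRect(P[:,:2].astype(np.float32)); print('base',rc)
E
```

```text
top blue 41 [0.6706 0.0055 0.1444] [ 6.634e-01 -1.000e-04  1.400e-01] [0.6795 0.0105 0.1502]
top maroon 38 [ 0.5245 -0.0101  0.1065] [ 0.5139 -0.0203  0.0934] [0.6271 0.0032 0.1131]
top handle 143 [ 0.5233 -0.0863  0.1163] [ 0.4967 -0.1486  0.0762] [0.5417 0.0034 0.1356]
posttop 35 [0.66989238 0.00550017 0.14497794]
brass [[ 0.5290115  -0.07177177  0.10535258]
 [ 0.51327896  0.06033287  0.10556845]] [152 156]
base ((0.5725902915000916, 0.0031800121068954468), (0.22557464241981506, 0.16457338631153107), 6.650837421417236)
scene blue 55 [0.6752 0.0062 0.1472] [0.6657 0.0007 0.1437] [0.6831 0.0122 0.1495]
posttop 55 [0.67523803 0.0061693  0.14722501]
brass [[ 0.51540077  0.06092708  0.10915573]
 [ 0.53144413 -0.07045067  0.10922792]] [128 141]
base ((0.5773012638092041, 0.0032632723450660706), (0.22268472611904144, 0.1615263968706131), 7.314220905303955)
```

```bash
cat >> h.py <<'E'
def delta(pos,yaw):
    "tool-frame delta to world TCP pos, tool pointing down, tool x at world yaw"
    s=robot.read_state(); R=Rn.from_rotvec(s['orientation'])
    T=Rn.from_euler('z',yaw)*Rn.from_euler('x',np.pi)
    print('now',s['t'],np.round(s['tool_pos'],4)); print('delta',np.round(R.inv().apply(np.array(pos)-s['tool_pos']),4),np.round((R.inv()*T).as_rotvec(),4))
E
python3 - <<'E'
from h import *
m=robot.camera_model('wrist'); print(np.round(m['tool_from_camera'],3),m['K'])
delta([.62,.0,.30],.118)
E
```

```text
[[-0.001 -0.958 -0.288  0.079]
 [ 1.    -0.001  0.    -0.   ]
 [-0.001 -0.288  0.958 -0.155]
 [ 0.     0.     0.     1.   ]] [[371.48239131   0.         316.29415288]
 [  0.         371.48239131 237.71111476]
 [  0.           0.           1.        ]]
now 0.6 [ 0.2695 -0.5361  0.2297]
delta [ 0.5539 -0.3215 -0.0703] [ 1.000e-04 -0.000e+00  3.478e-01]
```

```bash
python3 - <<'E'
from h import *
delta([.668,.0055,.26],.118+np.pi)
E
```

```text
now 0.6 [ 0.2695 -0.5361  0.2297]
delta [ 0.5993 -0.3049 -0.0303] [ 1.0000e-04  1.0000e-04 -2.7937e+00]
```

move_arm(
  deltas=[0.05,-0.03,-0.07,0,0,-0.18,1,0.1,-0.06,-0.07,0,0,-0.36,1,0.15,-0.08,-0.07,0,0,-0.54,1,0.2,-0.1,-0.07,0,0,-0.72,1,0.25,-0.13,-0.07,0,0,-0.9,1,0.3,-0.15,-0.07,0,0,-1.08,1,0.35,-0.18,-0.07,0,0,-1.26,1,0.4,-0.2,-0.07,0,0,-1.44,1,0.44,-0.22,-0.07,0,0,-1.62,1,0.48,-0.24,-0.07,0,0,-1.8,1,0.52,-0.265,-0.07,0,0,-1.98,1,0.56,-0.285,-0.05,0,0,-2.15,1],
)

```text
t: 2.1
tool_pos: [0.6436, -0.0285, 0.2818]
orientation: [0.806, 3.032, 0.001]
force: [1.0, -0.5, 0.7]
opening: 0.093
gripper_force: 0.0
```

```bash
python3 - <<'E'
from h import *
delta([.668,.0055,.25],.118+np.pi)
E
```

```text
now 2.1 [ 0.6436 -0.0285  0.2818]
delta [-0.0042  0.0415  0.0319] [ 4.000e-04  4.300e-03 -6.377e-01]
```

move_arm(
  deltas=[-0.002,0.02,0.01,0,0,-0.18,0.6,-0.004,0.04,0.02,0,0,-0.36,0.6,-0.004,0.042,0.032,0,0,-0.54,0.6,-0.004,0.042,0.032,0,0,-0.638,0.6,-0.004,0.042,0.032,0,0,-0.638,0.6,-0.004,0.042,0.032,0,0,-0.638,0.6],
)

```text
t: 2.85
tool_pos: [0.6665, 0.0043, 0.248]
orientation: [-0.172, 3.136, -0.0]
force: [0.6, 0.4, -0.2]
opening: 0.0559
gripper_force: 0.0
```

```bash
python3 - <<'E'
from h import *
p,d=robot.read_camera('wrist'); save('w1',p); W=world('wrist',d)
im=p.astype(int); r,g,b=im[...,0],im[...,1],im[...,2]
m=(b>r+50)&(b>g+40)&(W[...,2]>.143)&(W[...,2]<.16); P=W[m]; print(len(P),P.mean(0),cv2.minAreaRect((P[:,:2]).astype(np.float32)))
m=(W[...,2]>.095)&(W[...,2]<.108)&(r>180)&(b>170)&(W[...,0]>.58); P=W[m]; print('dial',len(P),P.mean(0),P.min(0),P.max(0))
print(robot.read_state()['tool_pos'],robot.read_state()['orientation'],robot.read_state()['q'])
E
```

```text
357 [0.67038721 0.00504219 0.14619412] ((0.6706125140190125, 0.005085199140012264), (0.017549337819218636, 0.01027674786746502), 6.1345601081848145)<stdin>:5: RuntimeWarning: Mean of empty slice.
  ret = um.true_divide(
Traceback (most recent call last):
ValueError: zero-size array to reduction operation minimum which has no identity
```

View pics/w1.png

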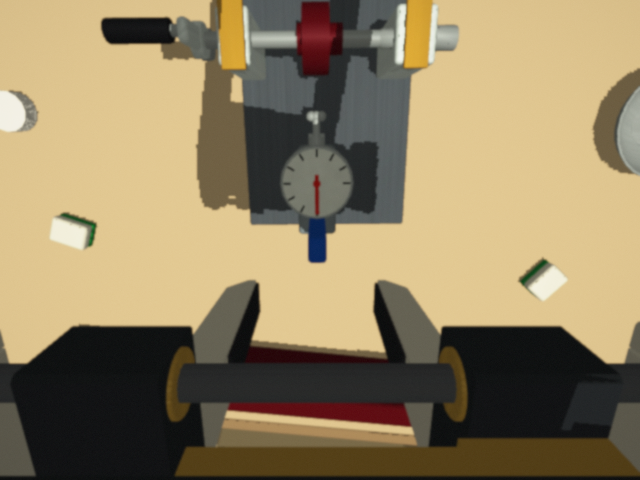

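The dial is at (317,182) with the needle pointing at +x (0), the post at (317,240), the pulley at (316,38) and the handle at (138,31). The view is good for reading the needle while gripping the post.

```bash
python3 - <<'E'
from h import *
p,d=robot.read_camera('wrist'); W=world('wrist',d)
P=W[20:42,105:172][p[20:42,105:172].sum(-1)<90]; P=P[P[:,2]>.03]; print('handle',len(P),np.median(P,0),P.min(0),P.max(0))
for u,v in ((317,182),(317,165),(316,10),(316,40),(316,65)): print(u,v,W[v,u])
delta([.6706,.0051,.122],.118+np.pi)
E
```

```text
handle 1410 [ 0.53933244 -0.12766136  0.13156498] [ 0.52998533 -0.14921022  0.12560649] [ 0.58607588 -0.00453105  0.40257152]
317 182 [6.28111604e-01 3.45039428e-04 1.05926021e-01]
317 165 [ 0.61529989 -0.00106945  0.10098483]
316 10 [ 0.50753416 -0.01371329  0.10454569]
316 40 [ 0.5271631  -0.01154999  0.10768534]
316 65 [ 0.5422816  -0.009903    0.09967327]
now 2.95 [0.6665 0.0043 0.248 ]
delta [-0.0041  0.0004  0.126 ] [-0.0001  0.0006 -0.0075]
```

move_arm(
  deltas=[-0.004,0,0.05,0,0,0,0.6,-0.004,0,0.09,0,0,0,0.6,-0.004,0,0.115,0,0,0,0.6,-0.004,0,0.126,0,0,0,0.6,-0.004,0,0.126,0,0,0,0.6,-0.004,0,0.126,0,0,0,0.1,-0.004,0,0.126,0,0,0,0.1,-0.004,0,0.126,0,0,0,0.1,-0.004,0,0.126,0,0,0,0.1],
  squeeze=25,
)

```text
t: 4.08
tool_pos: [0.6705, 0.0048, 0.122]
orientation: [-0.176, 3.136, -0.0]
force: [0.8, -0.2, -0.8]
opening: 0.0203
gripper_force: 0.0
```

```bash
python3 - <<'E'
from h import *
s=robot.read_state(); print(s['tool_pos'],s['opening'],s['gripper_force'],s['force'])
p,d=robot.read_camera('wrist'); save('w2',p[:,100:540])
E
```

```text
[0.67051968 0.00483465 0.12202341] 0.020297171025720116 0.0 [ 0.81755601 -0.20005092 -0.81704335]
```

View pics/w2.png

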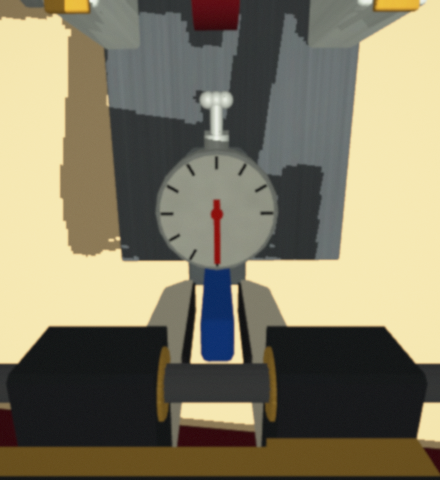

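move_arm(
  deltas=[0,0,0,0,0,0,0.05,0,0,0,0,0,0,0.05,0.003,0,0,0,0,0,0.05,0.006,0,0,0,0,0,0.05,0.009,0,0,0,0,0,0.05,0.012,0,0,0,0,0,0.05,0.015,0,0,0,0,0,0.05,0.018,0,0,0,0,0,0.05,0.021,0,0,0,0,0,0.05,0.024,0,0,0,0,0,0.05,0.024,0,0,0,0,0,0.05],
)

```text
t: 5.5
tool_pos: [0.6468, 0.0023, 0.1218]
orientation: [-0.176, 3.136, 0.0]
force: [3.3, 1.0, -0.3]
opening: 0.0138
gripper_force: 25.0
```

```bash
cat >> h.py <<'E'
YAW=.118
def plane(cam,uv,z):
    "pixel -> world at height z"
    m=robot.camera_model(cam); K=np.array(m['K']); ray=np.c_[np.array(uv,float),np.ones(len(uv))]@np.linalg.inv(K).T
    if cam=='wrist':
        s=robot.read_state(); T=np.array(m['tool_from_camera']); Rw=Rn.from_rotvec(s['orientation']).as_matrix()
        o=Rw@T[:3,3]+s['tool_pos']; ray=ray@(Rw@T[:3,:3]).T
    else: R=np.array(m['R']); o=-R.T@np.array(m['t']); ray=ray@R
    return o+ray*((z-o[2])/ray[:,2])[:,None]
def needle(cam,post,z=.104,fn=None):
    "needle reading in mm; post = post centre xy now (dial centre about 39 mm before it)"
    p,_=robot.read_camera(cam); 
    if fn: save(fn,p)
    im=p.astype(int); v,u=np.nonzero((im[...,0]>110)&(im[...,0]>im[...,1]*1.8+15)&(im[...,0]>im[...,2]*1.8+15))
    P=plane(cam,np.c_[u,v],z)[:,:2]-post; c,s=np.cos(YAW),np.sin(YAW); F=np.c_[P@[c,s],P@[-s,c]]
    k=(abs(F[:,0]+40)<22)&(abs(F[:,1])<20); return F[k],np.c_[u,v][k]
E
python3 - <<'E'
from h import *
s=robot.read_state(); print(s['tool_pos'],s['opening'],s['gripper_force'],s['force'])
F,uv=needle('wrist',s['tool_pos'][:2],fn='w3'); print(len(F),F.mean(0),F.min(0),F.max(0),uv.mean(0))
c=F.mean(0); w,V=np.linalg.eigh(np.cov(F.T)); print(V[:,1],w)
E
python3 -c "
import cv2;i=cv2.imread('pics/w3.png');cv2.imwrite('pics/w3c.png',i[0:300,150:490])"
```

```text
[0.64682042 0.0023186  0.12180324] 0.01380639084919565 24.993039965629578 [ 3.3475002   0.96613525 -0.29431802]<stdin>:3: RuntimeWarning: Mean of empty slice.
  ret = um.true_divide(
Traceback (most recent call last):
ValueError: zero-size array to reduction operation minimum which has no identity
```

View pics/w3c.png

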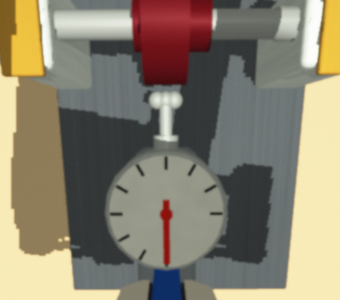

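The plunger foot at (166,100) in the crop is just short of the pulley edge, and the needle still reads 0.

```bash
sed -i 's/P=plane(cam,np.c_\[u,v\],z)\[:,:2\]-post;/P=(plane(cam,np.c_[u,v],z)[:,:2]-post)*1000;/' h.py; cat >> h.py <<'E'
def reading(F):
    "angle clockwise from +x, mm: needle end far from hub"
    w,V=np.linalg.eigh(np.cov(F.T)); d=V[:,1]; t=(F-F.mean(0))@d
    lo=F[t<np.percentile(t,8)].mean(0); hi=F[t>np.percentile(t,92)].mean(0)
    H=np.array(HUB); e=max((lo,hi),key=lambda q:np.linalg.norm(q-H))-H
    a=np.degrees(np.arctan2(-e[1],e[0])); a2=np.degrees(np.arctan2(-d[1],d[0])); a2+=180*round((a-a2)/180)
    return a/15,a2/15
HUB=(-42.5,0.)
E
python3 - <<'E'
from h import *
s=robot.read_state()
F,uv=needle('wrist',s['tool_pos'][:2]); print(len(F),F.mean(0),F.min(0),F.max(0),uv.mean(0),uv.min(0),uv.max(0)); print(reading(F))
print('hub',(plane('wrist',[[316,214]],.104)[0,:2]-s['tool_pos'][:2])*1000)
E
```

```text
353 [-34.50329025  -0.07369575] [-47.39206437  -2.37641238] [-18.4073927   2.393699 ] [315.90651558 227.22946176] [311 201] [321 259]
(np.float64(0.015936111109815916), np.float64(0.0036325897320523383))
hub [-40.83906126  -4.82637197]
```

move_arm(
  deltas=[0.002,0,0,0,0,0,0.05,0.004,0,0,0,0,0,0.05,0.004,0,0,0,0,0,0.05,0.004,0,0,0,0,0,0.05],
)

```text
t: 6.1
tool_pos: [0.6429, 0.0018, 0.1218]
orientation: [-0.176, 3.136, 0.0]
force: [4.3, 3.3, 0.6]
opening: 0.0143
gripper_force: 25.0
```

```bash
python3 - <<'E'
from h import *
s=robot.read_state(); print(s['force'])
F,uv=needle('wrist',s['tool_pos'][:2]); print(len(F),F.mean(0),F.min(0),F.max(0),uv.mean(0)); print(reading(F))
E
```

```text
[4.31228374 3.25317987 0.5640442 ]
367 [-34.22881544  -0.61207848] [-47.45106174  -3.08054036] [-18.48412725   2.40739707] [314.78201635 227.91553134]
(np.float64(0.3052383275720561), np.float64(0.32308376964880003))
```

move_arm(
  deltas=[0.002,0,0,0,0,0,0.05,0.004,0,0,0,0,0,0.05,0.0047,0,0,0,0,0,0.05,0.0047,0,0,0,0,0,0.05,0.0047,0,0,0,0,0,0.05],
)

```text
t: 6.78
tool_pos: [0.6382, 0.0013, 0.1218]
orientation: [-0.176, 3.136, 0.0]
force: [5.3, 2.4, 0.4]
opening: 0.0137
gripper_force: 25.0
```

```bash
python3 - <<'E'
from h import *
s=robot.read_state(); print(s['force'],s['tool_pos'])
F,uv=needle('wrist',s['tool_pos'][:2]); print(len(F)); print(reading(F))
E
```

```text
[5.29497981 2.37444038 0.35128353] [0.63822208 0.00128021 0.12178071]
378
(np.float64(4.650222356218069), np.float64(4.921322969432124))
```

move_arm(
  deltas=[0,0,0,0,0,0,0.3,0,0,0,0,0,0,0.5,0,0,0,0,0,0,0.5,0,0,-0.03,0,0,0,0.5,0,0,-0.08,0,0,0,0.5,0,0,-0.12,0,0,0,0.5,0,0,-0.12,0,0,0,0.5],
)

```text
t: 7.7
tool_pos: [0.64, 0.0009, 0.2469]
orientation: [-0.176, 3.129, -0.002]
force: [0.3, -0.7, 0.9]
opening: 0.0465
gripper_force: 0.0
```

```bash
python3 - <<'E'
from h import *
post=np.array([.6382,.0013])
F,uv=needle('wrist',post); print(len(F),reading(F))
for c in('top','scene'):
    F,uv=needle(c,post,fn=c+'_n'); print(c,len(F),F.mean(0),F.min(0),F.max(0),uv.mean(0)); 
    if len(F)>4: print(reading(F))
delta([.5355,-.130,.235],.118+np.pi/2)
E
```

```text
117 (np.float64(5.030088824408407), np.float64(4.916706784993462))<stdin>:5: RuntimeWarning: Mean of empty slice.
  ret = um.true_divide(
Traceback (most recent call last):
ValueError: zero-size array to reduction operation minimum which has no identity
```

move_arm(
  deltas=[0.015,-0.015,0.0,0,0,0.18,0.7,0.03,-0.03,0.0,0,0,0.36,0.7,0.045,-0.045,0.0,0,0,0.54,0.7,0.06,-0.06,0.0,0,0,0.72,0.7,0.075,-0.075,0.0,0,0,0.9,0.7,0.09,-0.09,0.0,0,0,1.08,0.7,0.105,-0.105,0.005,0,0,1.26,0.7,0.119,-0.118,0.012,0,0,1.44,0.7,0.119,-0.118,0.012,0,0,1.57,0.7,0.119,-0.118,0.012,0,0,1.57,0.7,0.119,-0.118,0.012,0,0,1.57,0.7],
)

```text
t: 9.18
tool_pos: [0.5324, -0.1291, 0.2286]
orientation: [-2.088, -2.345, 0.001]
force: [0.2, -0.5, -0.6]
opening: 0.0654
gripper_force: 0.0
```

```bash
python3 - <<'E'
from h import *
post=np.array([.6382,.0013])
for c in('top','scene'):
    F,uv=needle(c,post,fn=c+'_n'); print(c,len(F)) 
    if len(F)>4: print(F.mean(0),F.min(0),F.max(0),uv.mean(0),reading(F))
    print('hub px', )
p,d=robot.read_camera('wrist'); save('w4',p); W=world('wrist',d)
m=(p.astype(int).sum(-1)<90)&(W[...,2]>.11)&(W[...,2]<.14)&(abs(W[...,0]-.53)<.04)&(abs(W[...,1]+.13)<.05); v,u=np.nonzero(m);P=W[m]
print('handle',len(P),np.median(P,0),P.min(0),P.max(0),u.mean(),v.mean(), np.median(P[P[:,2]>P[:,2].max()-.003],0))
delta([.5355,-.130,.1],.118+np.pi/2)
a=cv2.imread('pics/top_n.png'); b=cv2.imread('pics/scene_n.png')
cv2.imwrite('pics/mix.png',np.hstack([cv2.resize(a[130:250,270:420],None,fx=2.6,fy=2.6,interpolation=2),cv2.resize(b[240:360,240:390],None,fx=2.6,fy=2.6,interpolation=2)]))
E
```

```text
top 13
[-40.54696648  -6.38610753] [-43.45840889 -19.67948604] [-36.75248942   3.02697016] [337.15384615 188.38461538] (np.float64(4.969204553334071), np.float64(4.947558150941234))
hub px
scene 2
hub px
handle 1102 [ 0.53749791 -0.12794371  0.13149935] [ 0.52852565 -0.14987557  0.12618453] [ 0.54636383 -0.10723625  0.13434679] 324.49092558983665 242.43466424682396 [ 0.53781279 -0.12839533  0.13223734]
now 9.325 [ 0.5328 -0.1292  0.2294]
delta [-0.0012  0.0026  0.1294] [-0.0004 -0.0002 -0.0031]
```

View pics/mix.png

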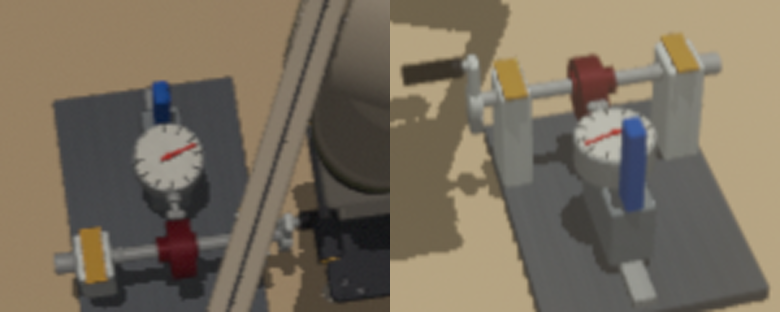

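View pics/w4.png

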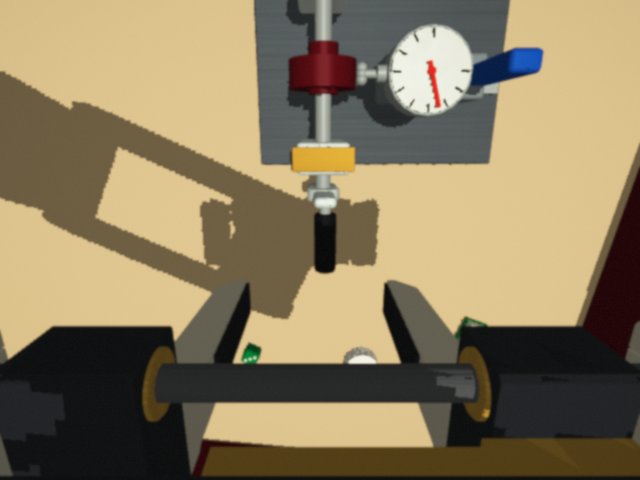

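The dial is readable from both the top and wrist cameras, at about 4.95 mm. The handle is straight up at (325,242) in the wrist picture. The pulley's bulk hangs below the spindle in the scene crop, so the high side is probably down. I descend on the handle.

move_arm(
  deltas=[0,0.004,0.04,0,0,0,0.7,0,0.004,0.08,0,0,0,0.7,0,0.004,0.1,0,0,0,0.6,0,0.004,0.112,0,0,0,0.5,0,0.004,0.112,0,0,0,0.4,0,0.004,0.112,0,0,0,0.35],
  squeeze=6,
)

```text
t: 10.07
tool_pos: [0.5378, -0.1293, 0.1193]
orientation: [2.091, 2.342, 0.002]
force: [0.7, -0.0, 0.3]
opening: 0.0341
gripper_force: 0.0
```

```bash
python3 - <<'E'
from h import *
s=robot.read_state(); print(s['tool_pos'],s['opening'],s['force'])
p,d=robot.read_camera('wrist'); save('w5',p); W=world('wrist',d)
m=(p.astype(int).sum(-1)<90)&(W[...,2]>.11)&(W[...,2]<.14)&(abs(W[...,0]-.53)<.03)&(abs(W[...,1]+.13)<.03); v,u=np.nonzero(m);P=W[m]
print('handle',len(P),np.median(P,0),P.min(0),P.max(0),u.mean(),v.mean(),u.min(),u.max())
F,uv=needle('wrist',np.array([.6382,.0013])); print(len(F),F.mean(0),reading(F))
delta([.5374,-.1286,.117],.118+np.pi/2)
E
```

```text
[ 0.53784974 -0.12929326  0.11927748] 0.03407467158314048 [ 0.68449911 -0.02154098  0.31550905]
handle 3378 [ 0.537502   -0.12592809  0.13133906] [ 0.51818582 -0.15040955  0.11049399] [ 0.55434703 -0.10627546  0.13998081] 318.1364712847839 313.85790408525753 273 360
647 [-39.61487155  -5.7887758 ] (np.float64(4.672860292580568), np.float64(4.910514187437797))
now 10.175 [ 0.5378 -0.1293  0.1192]
delta [ 0.0007 -0.0003  0.0022] [ 0.0022  0.0011 -0.0049]
```

move_arm(
  deltas=[0,0,0.002,0,0,0,0.3,0,0,0.002,0,0,0,0.2,0,0,0.002,0,0,0,0.05,0,0,0.002,0,0,0,0.05,0,0,0.002,0,0,0,0.05],
  squeeze=6,
)

```text
t: 10.8
tool_pos: [0.5371, -0.1289, 0.1158]
orientation: [2.092, 2.343, 0.001]
force: [2.9, 0.7, 0.5]
opening: 0.0156
gripper_force: 6.0
```

```bash
python3 - <<'E'
from h import *
s=robot.read_state(); print(s['tool_pos'],s['opening'],s['gripper_force'],s['force'])
for t in (-.15,-.3,-.45,-.6,-.75,-.9,-1.05,-1.2): print(t,'y',round(35*np.sin(t),1),'z',round(35-35*np.cos(t),1))
E
```

```text
[ 0.53710985 -0.12890826  0.11581787] 0.015648377796771137 6.000775247812271 [2.88961378 0.67420547 0.51548735]
-0.15 y -5.2 z 0.4
-0.3 y -10.3 z 1.6
-0.45 y -15.2 z 3.5
-0.6 y -19.8 z 6.1
-0.75 y -23.9 z 9.4
-0.9 y -27.4 z 13.2
-1.05 y -30.4 z 17.6
-1.2 y -32.6 z 22.3
```

move_arm(
  deltas=[0,-0.0026,0.0001,0,0,0,0.05,0,-0.0052,0.0004,0,0,0,0.05,0,-0.0103,0.0016,0,0,0,0.05,0,-0.0152,0.0035,0,0,0,0.05,0,-0.0198,0.0061,0,0,0,0.05,0,-0.0198,0.0061,0,0,0,0.05],
)

```text
t: 11.55
tool_pos: [0.5164, -0.1313, 0.109]
orientation: [-2.092, -2.343, 0.001]
force: [3.8, -1.1, -3.5]
opening: 0.0159
gripper_force: 6.0
```

```bash
cat > r.py <<'E'
from h import *
s=robot.read_state(); post=np.array([.6382,.0013]); d=s['tool_pos']-[.5371,-.1289,.1158]
fx=d[:2]@[np.cos(YAW),np.sin(YAW)]*1000; print('t',s['t'],'fx %.1f dz %.1f'%(fx,d[2]*1000),'th',np.arctan2(fx,35+d[2]*1000),'F',s['force'].round(1),s['opening'].round(4))
for c in ('wrist','top'):
    F,uv=needle(c,post); print(c,len(F),reading(F) if len(F)>5 else '')
E
python3 r.py
```

```text
Traceback (most recent call last):
  File "r.py", line 3, in <module>
    fx=d[:2]@[np.cos(YAW),np.sin(YAW)]*1000; print('t',s['t'],'fx %.1f dz %.1f'%(fx,d[2]*1000),'th',np.arctan2(fx,35+d[2]*1000),'F',s['force'].round(1),s['opening'].round(4))
                                                                                                                                                        ^^^^^^^^^^^^^^^^^^
AttributeError: 'float' object has no attribute 'round'
```

```bash
sed -i "s/s\['opening'\].round(4)/round(s['opening'],4)/" r.py; python3 r.py; python3 - <<'E'
import numpy as np
t0=-.6
for t in (-.7,-.8,-.9,-1.0,-1.1,-1.2): print(t,'y',round(35*(np.sin(t)-np.sin(t0)),1),'z',round(35*np.cos(t0)-35*np.cos(t),1))
E
```

```text
t 11.55 fx -20.8 dz -6.8 th -0.6366514765689331 F [ 3.8 -1.1 -3.5] 0.0159
wrist 785 (np.float64(8.058679802544603), np.float64(8.271050082272158))
top 13 (np.float64(8.366018924641445), np.float64(8.27950171069404))
-0.7 y -2.8 z 2.1
-0.8 y -5.3 z 4.5
-0.9 y -7.7 z 7.1
-1.0 y -9.7 z 10.0
-1.1 y -11.4 z 13.0
-1.2 y -12.9 z 16.2
```

move_arm(
  deltas=[0,0.0004,0.0006,0,0,0,0.05,0,-0.0024,0.0028,0,0,0,0.05,0,-0.0049,0.0052,0,0,0,0.05,0,-0.0073,0.0079,0,0,0,0.05,0,-0.0073,0.0079,0,0,0,0.05],
)

```text
t: 12.28
tool_pos: [0.5096, -0.1322, 0.1014]
orientation: [-2.093, -2.343, 0.0]
force: [2.3, -1.6, 0.1]
opening: 0.0159
gripper_force: 6.0
```

```bash
python3 r.py
```

```text
t 12.275 fx -27.7 dz -14.4 th -0.930496757305722 F [ 2.3 -1.6  0.1] 0.0159
wrist 870 (np.float64(9.306572873639707), np.float64(9.478552100325961))
top 9 (np.float64(9.512007420086004), np.float64(9.440259107185533))
```

move_arm(
  deltas=[0,-0.0018,0.0029,0,0,0,0.05,0,-0.0035,0.0059,0,0,0,0.05,0,-0.0049,0.0091,0,0,0,0.05,0,-0.0049,0.0091,0,0,0,0.05],
)

```text
t: 12.88
tool_pos: [0.5047, -0.1327, 0.0921]
orientation: [-2.092, -2.343, 0.001]
force: [1.5, -3.4, -0.1]
opening: 0.0156
gripper_force: 6.0
```

```bash
python3 r.py; python3 - <<'E'
import numpy as np
t0=-1.2
for t in (-1.3,-1.4,-1.5,-1.6,-1.7,-1.8,-1.9,-2.,-2.1,-2.2,-2.3,-2.4): print(t,'y',round(35*(np.sin(t)-np.sin(t0)),1),'z',round(35*np.cos(t0)-35*np.cos(t),1))
E
```

```text
t 12.875 fx -32.6 dz -23.7 th -1.2387047943050986 F [ 1.5 -3.4 -0.1] 0.0156
wrist 815 (np.float64(10.202989477233414), np.float64(10.339620113460377))
top 9 (np.float64(10.442299048540901), np.float64(10.350439297160838))
-1.3 y -1.1 z 3.3
-1.4 y -1.9 z 6.7
-1.5 y -2.3 z 10.2
-1.6 y -2.4 z 13.7
-1.7 y -2.1 z 17.2
-1.8 y -1.5 z 20.6
-1.9 y -0.5 z 24.0
-2.0 y 0.8 z 27.2
-2.1 y 2.4 z 30.4
-2.2 y 4.3 z 33.3
-2.3 y 6.5 z 36.0
-2.4 y 9.0 z 38.5
```

move_arm(
  deltas=[0,-0.0011,0.0033,0,0,0,0.05,0,-0.0019,0.0067,0,0,0,0.05,0,-0.0023,0.0102,0,0,0,0.05,0,-0.0024,0.0137,0,0,0,0.05,0,-0.0024,0.0137,0,0,0,0.05],
)

```text
t: 13.6
tool_pos: [0.5028, -0.1329, 0.0785]
orientation: [2.092, 2.343, 0.0]
force: [3.6, -3.5, -0.4]
opening: 0.0155
gripper_force: 6.0
```

```bash
python3 r.py
```

```text
t 13.6 fx -34.5 dz -37.3 th -1.6364134507196484 F [ 3.6 -3.5 -0.4] 0.0155
wrist 378 (np.float64(10.711352230733363), np.float64(10.834576696336672))
top 4
```

move_arm(
  deltas=[0,0.0006,0.0035,0,0,0,0.05,0,0.0012,0.0069,0,0,0,0.05,0,0.0022,0.0103,0,0,0,0.05,0,0.0036,0.0135,0,0,0,0.05,0,0.0036,0.0135,0,0,0,0.05],
)

```text
t: 14.32
tool_pos: [0.5064, -0.1324, 0.0651]
orientation: [2.092, 2.343, 0.0]
force: [3.6, -4.2, 1.2]
opening: 0.0157
gripper_force: 6.0
```

```bash
sed -i "s/needle(c,post)/needle(c,post,fn=c+'_r%d'%(s['t']*10))/" r.py; python3 r.py
```

```text
t 14.325 fx -30.9 dz -50.7 th -2.0427534283594375 F [ 3.6 -4.2  1.2] 0.0157
wrist 199 (np.float64(10.083462523879245), np.float64(9.100144247374327))
top 6 (np.float64(10.442299048540901), np.float64(10.406335836279135))
```

```bash
cat >> h.py <<'E'
def top_reading(p,post):
    "redness-weighted line direction in the dial, top camera"
    im=p.astype(float); w=np.clip(im[...,0]-np.maximum(im[...,1],im[...,2])-25,0,None)
    c,s=np.cos(YAW),np.sin(YAW); v,u=np.mgrid[140:230,290:380]; u=u.ravel();v=v.ravel()
    P=(plane('top',np.c_[u,v],.104)[:,:2]-post)*1000; F=np.c_[P@[c,s],P@[-s,c]]; ww=w[v,u]*((np.hypot(F[:,0]+41,F[:,1])<21)&(F[:,0]>-58))
    C=np.cov(F.T,aweights=ww); d=np.linalg.eigh(C)[1][:,1]; m=(F*ww[:,None]).sum(0)/ww.sum(); a=np.degrees(np.arctan2(-(m[1]),m[0]+41))
    a2=np.degrees(np.arctan2(-d[1],d[0])); a2+=180*round((a%360-a2)/180); return a2/15,m,ww.sum()
E
python3 - <<'E'
from h import *
from scipy.optimize import least_squares
post=np.array([.6382,.0013])
for n in ('top_n','top_r143'): print(n,top_reading(cv2.imread('pics/'+n+'.png')[...,::-1],post))
p=np.array([np.array(robot.read_camera('top')[0],float) for _ in range(3)]).mean(0); t=top_reading(p,post); print(t)
D=np.array([[0,4.92],[-.637,8.275],[-.93,9.46],[-1.239,10.345],[-1.636,10.83],[-2.043,t[0]]])
f=lambda x,D=D:5*np.cos(D[:,0]-x[0])+np.sqrt(625-25*np.sin(D[:,0]-x[0])**2)-x[1]-D[:,1]
for DD in (D,D[:5]):
    r=least_squares(f,[-1.6,20],args=(DD,)); print(r.x,r.fun.round(2))
E
```

```text
top_n (np.float64(4.894986012161978), array([-40.411945  ,  -6.16636546]), np.float64(1178.0))
top_r143 (np.float64(10.42914769044342), array([-46.25323724,  -1.49434841]), np.float64(885.0))
(np.float64(10.428584524116358), array([-46.23416246,  -1.47463832]), np.float64(885.3333333333335))
[-1.64376203 19.13356402] [ 0.08 -0.1  -0.03  0.04  0.04 -0.03]
[-1.63354568 19.17177723] [ 0.09 -0.09 -0.03  0.03 -0.  ]
```

move_arm(
  deltas=[0,0.0017,0.0032,0,0,0,0.05,0,0.0037,0.0061,0,0,0,0.05,0,0.0059,0.0088,0,0,0,0.05,0,0.0084,0.0113,0,0,0,0.05,0,0.0084,0.0113,0,0,0,0.05],
)

```text
t: 15.2
tool_pos: [0.515, -0.1314, 0.0539]
orientation: [2.092, 2.343, 0.001]
force: [3.3, -3.5, 4.5]
opening: 0.0163
gripper_force: 6.0
```

```bash
cat > fit.py <<'E'
from h import *
from scipy.optimize import least_squares
import sys
s=robot.read_state(); post=np.array([.6382,.0013]); d=s['tool_pos']-[.5371,-.1289,.1158]
fx=d[:2]@[np.cos(YAW),np.sin(YAW)]*1000; th=np.arctan2(fx,35+d[2]*1000); t=top_reading(robot.read_camera('top')[0],post); print(fx,d[2],th,s['force'],t)
D=np.array([[0,4.92],[-.637,8.275],[-.93,9.46],[-1.239,10.345],[-1.636,10.83],[-2.043,10.43],[th,t[0]]])
f=lambda x,D=D:5*np.cos(D[:,0]-x[0])+np.sqrt(625-25*np.sin(D[:,0]-x[0])**2)-x[1]-D[:,1]
for DD in (D,D[2:]):
    r=least_squares(f,[-1.6,20],args=(DD,)); print(r.x,r.fun.round(2))
E
python3 fit.py
```

```text
-22.255612903570928 -0.061882682595734276 -2.4500818751951066 [ 3.28663871 -3.48877472  4.46085478] (np.float64(9.20533792605546), array([-46.26930211,  -3.31008562]), np.float64(1004.0))
[-1.65395759 19.09959588] [ 0.06 -0.11 -0.03  0.05  0.07  0.02 -0.06]
[-1.65882315 19.1086915 ] [-0.06  0.03  0.06  0.03 -0.05]
```

move_arm(
  deltas=[0,0.0003,-0.0003,0,0,0,0.05,0,-0.0022,-0.0028,0,0,0,0.05,0,-0.0044,-0.0055,0,0,0,0.05,0,-0.0064,-0.0084,0,0,0,0.05,0,-0.0081,-0.0115,0,0,0,0.05,0,-0.0081,-0.0115,0,0,0,0.05],
)

```text
t: 16.0
tool_pos: [0.5064, -0.1324, 0.0652]
orientation: [-2.093, -2.343, 0.0]
force: [3.4, -4.1, 0.8]
opening: 0.016
gripper_force: 6.0
```

```bash
python3 fit.py; python3 r.py
```

```text
-30.932387035804027 -0.0506429289645723 -2.0390043656504333 [ 3.42069416 -4.12919058  0.79450814] (np.float64(10.432807903116107), array([-46.36560389,  -1.54879293]), np.float64(877.0))
[-1.64558298 19.1267243 ] [ 0.08 -0.1  -0.03  0.04  0.04 -0.02 -0.02]
[-1.64788063 19.12987085] [-0.04  0.03  0.04 -0.02 -0.01]
t 16.05 fx -30.9 dz -50.6 th -2.0390952613451665 F [ 4.2 -4.4  2.7] 0.0157
wrist 199 (np.float64(10.105615767183398), np.float64(9.07682350007408))
top 6 (np.float64(10.442299048540901), np.float64(10.406335836279135))
```

move_arm(
  deltas=[0,-0.0014,-0.0032,0,0,0,0.05,0,-0.0024,-0.0066,0,0,0,0.05,0,-0.0031,-0.01,0,0,0,0.05,0,-0.0036,-0.0128,0,0,0,0.05,0,-0.0036,-0.0128,0,0,0,0.05,0,-0.0036,-0.0128,0,0,0,0.05],
)

```text
t: 16.9
tool_pos: [0.5028, -0.1328, 0.0778]
orientation: [-2.093, -2.343, 0.0]
force: [3.6, -4.6, 0.5]
opening: 0.0156
gripper_force: 6.0
```

```bash
python3 fit.py; python3 r.py
```

```text
-34.48426155542085 -0.03801402657571057 -1.6579777374694296 [ 3.64374659 -4.62672837  0.49375154] (np.float64(10.805730855793), array([-45.9999915 ,  -0.93734365]), np.float64(731.0))
[-1.64127249 19.14668653] [ 0.08 -0.1  -0.03  0.03  0.02 -0.05  0.05]
[-1.64365122 19.14852663] [-0.04  0.03  0.02 -0.05  0.05]
t 16.95 fx -34.5 dz -38.0 th -1.6584990462786042 F [ 4.5 -4.7  0.6] 0.0156
wrist 363 (np.float64(10.694302642829005), np.float64(10.804630295147764))
top 4
```

move_arm(
  deltas=[0,0,0,0,0,0,0.15,0,0,0,0,0,0,0.25,0,0,0,0,0,0,0.35,0,0,0,0,0,0,0.35,0,0,-0.03,0,0,0,0.35,0,0,-0.08,0,0,0,0.35,0,0,-0.14,0,0,0,0.35,0,0,-0.16,0,0,0,0.35,0,0,-0.16,0,0,0,0.35],
)

```text
t: 18.18
tool_pos: [0.5037, -0.133, 0.2397]
orientation: [2.091, 2.341, 0.002]
force: [-0.8, -0.4, -0.8]
opening: 0.0325
gripper_force: 0.0
```

```bash
python3 - <<'E'
from h import *
post=np.array([.6382,.0013]); s=robot.read_state(); print(s['tool_pos'],s['force'],s['opening'])
p,d=robot.read_camera('wrist'); save('w9',p); W=world('wrist',d)
F,uv=needle('wrist',post); print(reading(F)); print(top_reading(robot.read_camera('top')[0],post)[0])
E
```

```text
[ 0.50371885 -0.13299389  0.23967615] [-0.76727765 -0.3561969  -0.80356425] 0.03251177520091396
(np.float64(10.86952609730026), np.float64(10.855247455123578))
10.827975400565201
```

View pics/w9.png

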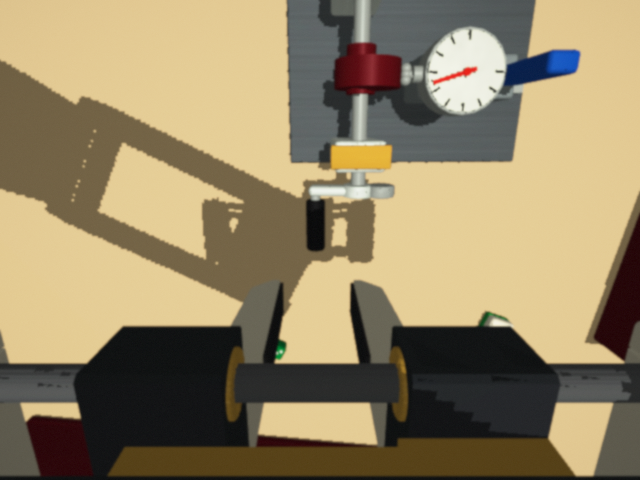

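The wrist picture shows the handle released at (316,225) and the pulley bulging towards the plunger: it spans u 335–401 with the axis at about 360. The needle holds at 10.85 mm, its peak.

```bash
python3 -c "
from plant import robot
print(robot.close_job())"
```

```text
the job is handed in; nothing more can be done
None
```

The job is handed in: I slid the gauge up until the pulley pressed the plunger in about 4.9 mm, then turned the crank past the needle's peak and back to it, leaving the pulley's high side at the plunger (needle about 10.8 mm), the crank let go and the arm clear; I saw no sign of the plunger reaching its stop or the spindle lifting.

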